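# Open the air valve for the carving hammer

### The job

Open the air for the carving hammer: on the bench valve with the larger ball knob (the one with the pressure gauge at its side), grip the ball across its widest part and turn it clockwise, seen from above, until the white line on the disc under the ball points straight along that valve's brass outlet pipe. Let go, and leave the valve with the smaller ball as it is.

Things in the scene. Friction and masses are not known exactly. Their poses are not given: they have to be found in the camera images.
- feed_valve (a joint): Angle (rad) of the larger valve's ball, stem and marked disc (90 mm across), which turn together about the vertical; grows clockwise from above. At 1.57 the disc's one white line points along the outlet pipe (open); at 0 (a stop) a quarter turn counter-clockwise of it; stop at 2.2. Starts at 0.2 to 0.8. Friction 0.12 N m, no spring. The polished ball slips if gripped weakly or too high.
- feed_ball (a point): Centre of the larger valve's smooth black ball, 48 mm across, 94 mm above the table. x: along the brass outlet pipe, outward; z up; fixed with the 90 mm block. Disc top 56 mm above the table, ball's underside 14 mm over it, stem 14 mm thick. Pipe end 98 mm from the axis. Round gauge, 52 mm, on the -y side. The ball is sprung: pushed down with 3 to 6 N it sinks up to 12 mm, so fingers closing above its widest part slip off.
- bleed_ball (a point): Centre of the smaller valve's ball, to be left alone: same build and materials, but a 30 mm ball, centre 85 mm above the table, on a 64 mm square block 50 mm high, no gauge. x along its own outlet pipe, z up.
- bleed_mark (a point): Outer end of the white line on the smaller valve's disc (64 mm across), 31 mm from that valve's axis, 56 mm above the work surface; it moves if that valve is turned.

How it is judged:
At the end, for the whole second after the job is handed in: The larger valve's white line points along its outlet pipe within 12 degrees (joint 1.36 to 1.78 rad) and is at rest; the smaller valve's line has not moved by more than 8 mm (value of joint feed_valve between 1.36 and 1.78 rad and velocity of joint feed_valve between -0.05 and 0.05 rad/s and distance of bleed_mark from where it was at the start of the episode below 0.008 m); the robot touches nothing.
It fails at once if the smaller valve is turned (the end of its white line moves more than 8 mm) (distance of bleed_mark from where it was at the start of the episode above 0.008 m).
It also fails if it takes over 32 s, if anything falls off the work surface, if the arm or the gripper's body presses on something with over 40 N, if the wrist force passes 120 N, or if a joint passes its speed limit or range.

### The arm

A 7-joint arm with a two-finger parallel gripper is mounted at the origin on the work surface. World frame = base frame: x ahead of the robot, y to its left, z up, the work surface at z = 0. Lengths are in m, angles in rad, forces in N, time in s.
With the tool pointing down it reaches from about 0.35 to 0.9 m from the base axis. Payload 19.9 kg.
Tool frame: the origin (TCP) lies between the finger pads; the fingertips stand 19 mm ahead of it and the grasp point (between the pads) is the TCP; z points along the fingers, y is the direction in which the jaws open and shut (so a half turn about z gives the same grasp; the last joint's range is limited). The gripper opens to 94 mm and grips with 3 to 60 N. Pads are 16 mm wide; open, the fingers measure 119 mm over their backs; the gripper's body (75 mm by 177 mm) begins 78 mm behind the grasp point.
Start: joints at [-0.042, 0.417, -0.01, 1.614, 0.005, 1.111, -0.053], TCP at [0.625, 0, 0.224] pointing down, gripper open.
Joint ranges: [-2.81, 2.81], [-0.39, 2.02], [-1.27, 1.25], [0.06, 2.57], [-1.19, 4.33], [0.19, 2], [-2.82, 2.82]. Speed limits (rad/s): [1.89, 1.89, 2.39, 2.39, 3.01, 3.01, 3.01].

### API

Orientations are given as a 3x3 rotation matrix whose columns are the frame's x, y, z axes.
In Python, from rig import robot gives the robot as it stands. Calls block until the motion is done:
- robot.move_ptp(position, orientation): joint-space move of the TCP to a pose.
- robot.move_linear(position, velocity=0.15, frame=None, threshold=None): straight line of the TCP; frame=None keeps the orientation; velocity is the mean speed in m/s. With threshold (N) it stops when the force on the tool has changed by that much, and returns True; else False.
- robot.goto_joints(angles): joint-space move.
- robot.gripper_to(opening): finger opening in m; the grip force is fixed at half the most; returns when the fingers have stopped.
- robot.pause(seconds).
- robot.ik(position, orientation): joint angles nearest the present ones, or None.
- robot.get_state(): the state.
- robot.grab_frame(name): name is "scene" or "side" or "wrist"; returns the picture (420x560x3 uint8, red, green, blue); there is no depth.
- robot.camera_info(name): a dict with "fx", "fy", "cx", "cy" (pixels), "dist" ([k1, k2, p1, p2, k3] as OpenCV has them; the pictures are not rectified), "rvec" (rotation vector, rad) and "tvec" (3), from world to camera coordinates, as OpenCV has them. Camera axes: x right, y down, z forward; pixel columns grow to the right and rows downward; lengths in m; the calibration is good to about 2 mm. A picture is of the moment at which its call begins: read the wrist's pose just before it. camera_info takes no time and is no camera call; for the wrist camera it gives the pose at the moment of the call.
A pose or a line that the arm cannot do raises robot.PlanningError and nothing moves.
- robot.sign_off(): hands the job in, once; it reports no verdict.
The state is a dict: "time": time; "qpos": joint angles; "joint_vel": joint speeds; "effort": joint torques, N m; "ee_pos": TCP position; "tool_rot": TCP orientation; "force": force on the tool from outside, world axes, zero at the start; "moment": the same for the moment, N m; "opening": finger opening in m.
Only numpy, scipy, OpenCV 4.12 (cv2) and the standard library are available. Lean on these libraries where they do the work, as an engineer would, in place of code of your own. Each camera call takes 0.05 s, during which the arm holds its last target. There are 200 camera calls.

## Working session

There is one attempt and no reset: what is moved stays moved. The work goes in short steps, each a Python script; the robot and the scene stay as the last script left them, time stands still between calls to the robot, and variables do not carry over. Pictures are saved under pics/ and viewed, about 8 in all and at most 12, crops included, and the job is handed in when it is done.

```bash
mkdir -p pics
cat > h.py <<'E'
import numpy as np, cv2
from rig import robot
def snap(name,fn):
    i=robot.camera_info(name); im=robot.grab_frame(name)
    cv2.imwrite(fn,cv2.cvtColor(im,cv2.COLOR_RGB2BGR)); return im,i
def ray(i,uv):
    K=np.array([[i['fx'],0,i['cx']],[0,i['fy'],i['cy']],[0,0,1]]);R=cv2.Rodrigues(np.array(i['rvec'],float))[0]
    p=cv2.undistortPoints(np.array([[uv]],float),K,np.array(i['dist']))[0,0]
    d=R.T@np.array([p[0],p[1],1]); return -R.T@np.array(i['tvec'],float).ravel(),d
def atz(i,uv,z):
    c,d=ray(i,uv); return c+d*(z-c[2])/d[2]
E
python3 - <<'E'
from h import *
import pickle
ims=[];inf={}
for n in("scene","side","wrist"):
    im,i=snap(n,f"pics/a_{n}.png"); ims.append(im); inf[n]=i
pickle.dump(inf,open("inf.pkl","wb"))
print(robot.get_state()['time'])
E
```

```text
0.15
```

View pics/a_scene.png

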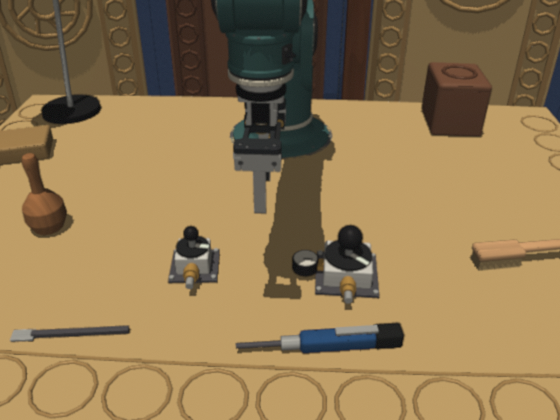

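View pics/a_wrist.png

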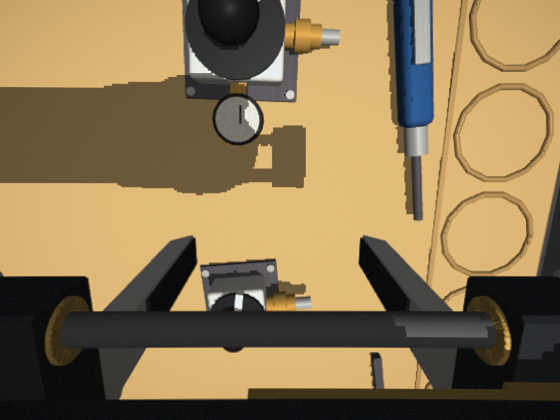

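The scene view shows the larger ball at about (350,238), with the gauge to its left (-y) and its pipe tip at (348,297). The smaller ball is at (191,233). The wrist view shows the large disc centre near (236,30), cut off at the top, and the pipe at (340,37).

Run:
```python
from h import *
import pickle
inf=pickle.load(open("inf.pkl","rb"));s=inf['scene'];w=inf['wrist']
c1=lambda *a:np.round(atz(*a),4)
print("feed",c1(s,(350,238),.094),"bleed",c1(s,(191,233),.085),c1(w,(229,8),.094))
print("gauge etc; corners z=0:",[c1(w,p,0.005) for p in((190,92),(291,96),(206,270),(271,266))])
print("cam",-cv2.Rodrigues(w['rvec'])[0].T@np.array(w['tvec']).ravel(), robot.get_state()['tool_rot'])
f=atz(s,(350,238),.094)
Rd=np.array(robot.get_state()['tool_rot'])
C=-cv2.Rodrigues(w['rvec'])[0].T@np.array(w['tvec']).ravel();off=C-np.array(robot.get_state()['ee_pos'])
print(off)
```

```text
feed [0.59   0.1584 0.094 ] bleed [ 0.5796 -0.1394  0.085 ] [0.5873 0.1584 0.094 ]
gauge etc; corners z=0: [array([0.5301, 0.1045, 0.005 ]), array([0.64  , 0.1004, 0.005 ]), array([ 0.5364, -0.1049,  0.005 ]), array([ 0.6172, -0.0996,  0.005 ])]
cam [0.62555673 0.06968098 0.38427781] [[-4.46431163e-05  9.99999565e-01 -9.31627979e-04]
 [ 9.99999998e-01  4.45946007e-05 -5.20968597e-05]
 [-5.20552914e-05 -9.31630302e-04 -9.99999565e-01]]
[0.00081903 0.06965175 0.16030641]
```

View pics/a_side.png

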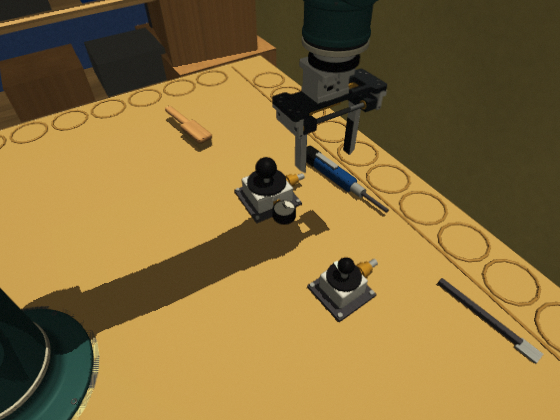

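The side view shows the large ball at (265,167) and agrees with the layout. Both measurements put the feed ball at about (0.589, 0.158). Next is a closer wrist look from beside it.

Run:
```python
from h import *
import pickle
R=np.array([[0,1,0],[1,0,0],[0,0,-1.]])
robot.move_ptp([.589,.07,.20],R)
im,i=snap("wrist","pics/b_full.png"); pickle.dump(i,open("b.pkl","wb"))
print(robot.get_state()['time'])
cv2.imwrite("pics/b.png",cv2.cvtColor(im[:320,100:500],cv2.COLOR_RGB2BGR).repeat(2,0).repeat(2,1)[:600])
```

```text
0.625
```

View pics/b.png

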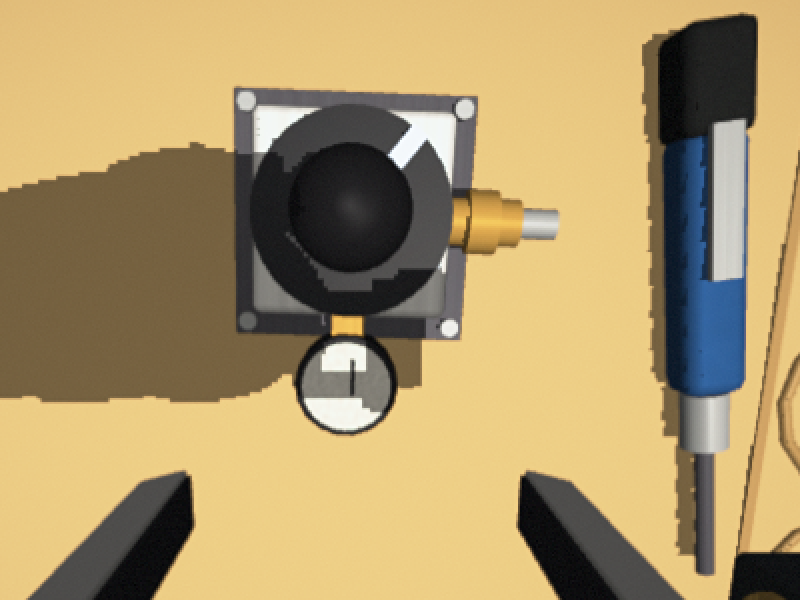

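The crop shows the ball centre at (351,207), the disc centre at (351,210), the line's outer end at (419,131), the pipe tip at (541,223) and the gauge at (346,383).

Run:
```python
from h import *
import pickle
i=pickle.load(open("b.pkl","rb"))
g=lambda u,v,z: atz(i,(100+u/2,v/2),z)
ball=g(351,207,.094);disc=g(351,210,.056);line=g(419,131,.056)
print("ball",ball,"disc",disc,"line r",np.linalg.norm(line-disc))
bl=[g(*p,.008) for p in((246,100),(465,108),(450,328),(248,321))]
print(np.mean(bl,0))
for a,b in((0,1),(3,2),(0,3),(1,2)): d=bl[b]-bl[a];print(np.linalg.norm(d),np.degrees(np.arctan2(d[1],d[0])))
for z in(.02,.03,.04):
  p0=g(485,221,z);p=g(558,223,z); print("pipe",z,np.linalg.norm(p-disc),[np.degrees(np.arctan2(*(q-disc)[[1,0]])) for q in(p0,p)])
print("ang line",np.degrees(np.arctan2(*(line-disc)[[1,0]])),"disc r",[np.linalg.norm(g(*p,.056)-disc) for p in((250,210),(452,210),(351,316))])
R=np.array([[0,1,0],[1,0,0],[0,0,-1.]])
c,s=np.cos,np.sin
for a in range(-180,181,15):
  r=np.radians(a);Y=np.array([c(r),s(r),0]);Z=np.array([0,0,-1.]);M=np.c_[np.cross(Y,Z),Y,Z]
  q=robot.ik([.589,.158,.092],M); print(a,None if q is None else np.round(q,2)[[4,5,6]])
```

```text
ball [0.5874375  0.15688795 0.094     ] disc [0.58720109 0.15793629 0.056     ] line r 0.043409277349156644
[0.58754587 0.15633321 0.008     ]
0.10744326502147385 -1.8286003561660162
0.10741791251545407 -1.8754157861782026
0.10759457321529162 -91.72469123458002
0.10768229944112746 -91.73828458965762
pipe 0.02 0.10825796915038365 [np.float64(-2.686640268565273), np.float64(-2.279919773430538)]
pipe 0.03 0.1025239266121682 [np.float64(-3.135220805593086), np.float64(-2.5705419075732485)]
pipe 0.04 0.0975712598991772 [np.float64(-3.610550971697192), np.float64(-2.8788173263905654)]
ang line 47.94467810683647 disc r [np.float64(0.04444801219386158), np.float64(0.04444355167190549), np.float64(0.04629777092597218)]
-180 [0.56 0.97 2.39]
-165 [-0.85  1.07 -2.52]
-150 [-0.32  0.86 -2.67]
-135 [-0.28  0.86 -2.44]
-120 [-0.24  0.85 -2.21]
-105 [-0.2   0.85 -1.98]
-90 [-0.16  0.84 -1.75]
-75 [-0.13  0.84 -1.52]
-60 [-0.09  0.84 -1.29]
-45 [-0.05  0.84 -1.06]
-30 [-0.02  0.84 -0.82]
-15 [ 0.01  0.84 -0.59]
0 [ 0.04  0.84 -0.35]
15 [ 0.07  0.85 -0.11]
30 [0.1  0.85 0.13]
45 [0.13 0.85 0.37]
60 [0.16 0.86 0.6 ]
75 [0.2  0.86 0.83]
90 [0.24 0.87 1.07]
105 [0.28 0.88 1.3 ]
120 [0.31 0.88 1.53]
135 [0.35 0.89 1.76]
150 [0.39 0.9  2.  ]
165 [0.43 0.92 2.23]
180 [0.56 0.97 2.39]
```

The checks hold: bolts are 107 mm apart and square, line radius 43 mm, pipe tip about 98 mm out. The pipe points at -1.9° and the line at 47.9°, so I need about 50° clockwise. I'll grip with the jaws at 23° and turn to -27°.

```bash
cat >> h.py <<'E'
def rot(a):
    r=np.radians(a);Y=np.array([np.cos(r),np.sin(r),0]);Z=np.array([0,0,-1.]);return np.c_[np.cross(Y,Z),Y,Z]
def st(t):
    s=robot.get_state();print(t,round(s['time'],2),"F",np.round(s['force'],1),"M",np.round(s['moment'],2),"p",np.round(s['ee_pos'],4),"op",round(s['opening'],4))
P=np.array([.5874,.1570,.092])
E
python3 - <<'E'
from h import *
robot.move_ptp(P+[0,0,.11],rot(23)); st("above")
print(robot.move_linear(P,velocity=.1,threshold=8)); st("down")
robot.gripper_to(.040); st("closed")
E
```

```text
above 1.07 F [ 0.9 -0.6 -0.1] M [ 0.03 -0.06  0.02] p [0.5878 0.157  0.202 ] op 0.094
False
down 2.32 F [-0.7 -0.1  0.2] M [-0.07 -0.04  0.04] p [0.5878 0.1571 0.0927] op 0.0941
closed 3.12 F [-4.8 -2.1  2.6] M [-0.35  0.99  0.02] p [0.5867 0.1567 0.0918] op 0.0468
```

The opening of 46.8 mm matches the ball near its equator, and forces are small. Now the turn.

Run:
```python
from h import *
for a in np.arange(18,-27.1,-5):
    robot.move_linear(P,velocity=.05,frame=rot(a)); robot.pause(.1)
    if a in(8,-7,-27): st(a)
a=-27
robot.pause(.3);st("end")
R=np.array(robot.get_state()['tool_rot']);print(np.degrees(np.arctan2(R[1,1],R[0,1])))
robot.gripper_to(.094); st("open")
robot.move_linear(P+[0,0,.11],velocity=.12)
robot.move_ptp([.589,.07,.20],rot(0))
import pickle
im,i=snap("wrist","pics/c_full.png"); pickle.dump(i,open("c.pkl","wb")); st("look")
cv2.imwrite("pics/c.png",cv2.cvtColor(im[:300,100:500],cv2.COLOR_RGB2BGR).repeat(2,0).repeat(2,1))
```

```text
8.0 4.17 F [-5.7 -2.9  1.8] M [-0.45  1.14 -0.12] p [0.5867 0.1567 0.0917] op 0.0468
-7.0 5.22 F [-6.3 -2.3  1.3] M [-0.48  1.15 -0.07] p [0.5866 0.1567 0.0917] op 0.0468
-27.0 6.62 F [-6.7 -0.8  1.5] M [-0.56  1.34 -0.15] p [0.5865 0.1567 0.0916] op 0.0467
end 6.92 F [-6.4 -1.7  3.8] M [-0.55  1.33 -0.17] p [0.5865 0.1567 0.0917] op 0.047
-27.004865540734453
open 7.78 F [ 0.5 -0.2 -0.5] M [0.02 0.07 0.04] p [0.5874 0.157  0.092 ] op 0.0939
look 9.54 F [-0.8  0.2  0.5] M [ 0.02  0.05 -0.02] p [0.5889 0.0712 0.1997] op 0.0944
```

View pics/c.png

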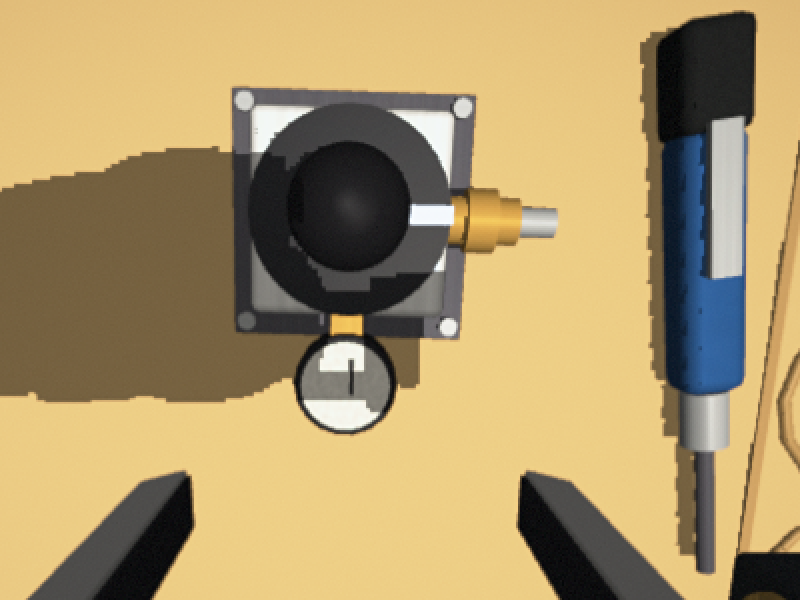

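The line's outer end is now at (452,215) and the disc centre at (350,210). That is about -2.8° in the image, close to the pipe direction of about -2°. The arm is clear of everything.

Run:
```python
from h import *
import pickle
i=pickle.load(open("c.pkl","rb"));g=lambda u,v:atz(i,(100+u/2,v/2),.056)
d=g(452,215)-g(350,210);print(np.degrees(np.arctan2(d[1],d[0])),np.linalg.norm(d))
robot.sign_off()
```

```text
-2.8524295681766993 0.04499132998810455
the job is handed in; nothing more can be done
```

I opened the larger valve and handed the job in. I gripped its ball at the widest part (opening read 46.8 mm on the 48 mm ball) and turned it 50° clockwise. Then I let go and backed off.

- **Larger valve:** in the last wrist picture the white line points at about -2.9° and the outlet pipe at about -1.9°. That is roughly 1° apart, against the 12° allowed. The line measured 45 mm long, which matches the disc.
- **Forces and time:** the forces I printed during the grip and turn stayed under about 8 N. The last printed clock reading was 9.5 s of the 32 s allowed.
- **Smaller valve:** the arm never went near it. I did not take a picture of it afterwards to confirm.
- **Disagreements:** none of the checks failed. The pipe angle measured from the pipe itself came out between -2.3° and -3.6°, depending on the height assumed. From the block's bolts it was -1.8°.

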